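# Click a wax-block cassette into the microtome holder

### The arm

A 6-joint arm with a two-finger parallel gripper is mounted at the origin on the work surface. World frame = base frame: x ahead of the robot, y to its left, z up, the work surface at z = 0. Lengths are in m, angles in rad, forces in N, time in s.
With the tool pointing down it reaches from about 0.375 to 0.9 m from the base axis. Payload 3.1 kg.
Tool frame: the origin (TCP) lies between the finger pads, 19 mm behind the fingertips; this is the grasp point; z points along the fingers, y is the direction in which the jaws open and shut (so a half turn about z gives the same grasp; the last joint's range is limited). The gripper opens to 85 mm and grips with 20 to 120 N. Pads are 22 mm wide; open, the fingers measure 114 mm over their backs; the gripper's body (76 mm by 85 mm) begins 54 mm behind the grasp point. The pads swing forward as they close: fully open they stand 13 mm farther back than shut.
Start: joints at [-1.446, 0.527, 1.433, -0, 1.181, -0.178], TCP at [0.186, -0.597, 0.25] pointing down, gripper open.
Joint ranges: [-3.08, 3.08], [-0.75, 2.2], [0.22, 2.44], [-1.43, 4.57], [0, 2.65], [-2.85, 2.85]. Speed limits (rad/s): [2.79, 2.79, 3.14, 3.14, 3.14, 3.14].

### API

Orientations are given as a unit quaternion [x, y, z, w].
In Python, from station import manip, snapshot, workorder, models gives the robot as it stands.
- The arm moves only by the tool jog_arm, never from a script. Its argument "commands" is a list of rows, each a list of 5 numbers: the opening in per cent of the stroke, from 0 (shut) to 100 (fully open), then the shift along the world's x, y, z in cm, then the turn about the world's z in rad. A call has 1 to 8 rows; each row shifts and turns the pose as measured when the row begins; what a row does not reach is not made up. A row lasts 1/12 s, in which the tool goes at most 41.7 mm and 7.16 degrees, less where a joint would pass 70% of its speed; a pose out of reach is approached as far as the arm can. A call with a gripper value outside its range is refused whole. The fingers move at their own pace and stop on an object; "squeeze" is the grip in N (left out, the last holds). Time passes only in rows, so rows that do not move let the fingers close. It gives the time, the measured TCP pose, the force and the opening at its end, in the units of the state.
- manip.sense(): the state, without advancing time (a new reading comes with each control period).
- snapshot(name): name is "scene" or "side" or "wrist"; returns a dict with "image" (400x640x3 uint8, red, green, blue), "intrinsics" (3x3 intrinsics, pixels), "D" ([k1, k2, p1, p2, k3] as OpenCV has them; the pictures are not rectified), "extrinsics" (4x4, takes a point from camera to world coordinates); the wrist camera has in their place "hand_eye" (4x4, takes a point from camera to tool coordinates, whose origin is the TCP and whose axes are the flange's). Camera axes: x right, y down, z forward; pixel columns grow to the right and rows downward; lengths in m; the calibration is good to about 2 mm. A picture is of the moment at which its call begins: read the wrist's pose just before it. There is no depth.
- workorder.sign_off(): hands the job in, once; it reports no verdict.
Trained networks look in a picture, given as the dict that the camera call returned (one of the last four; its "shot" number tells which), for a name from the list of things; names that differ only in an ending like _2 or _b are one class to them, and where a whole thing is asked for, a point or a joint stands for the part that bears it (a point fixed in the world has none). Each returns a list of dicts, best first, with "score" (0 to 1); they miss things now and then, are a little off and sometimes report something else, mostly with a low value. They report only what shows in the picture. A call takes as long as a camera call. They do not tell look-alikes from the thing itself.
- models.find_in(picture, name): "centre" ([x, y, z] in m, in world coordinates, good to about 4 mm: the middle of the surface that is visible of it).
- models.pinpoint(picture, name): "centre" ([x, y, z] in m, in world coordinates, good to about 4 mm: a listed point, or the origin of a listed thing).
The state is a dict: "t": time; "q": joint angles; "qd": joint speeds; "tau": joint torques, N m; "tcp_pos": TCP position; "tool_rot": TCP orientation; "force": force on the tool from outside, world axes, zero at the start; "ft_torque": the same for the moment, N m; "finger_gap": opening from 0.0 (shut) to 1.0 (fully open).
Only numpy, scipy, OpenCV 4.12 (cv2) and the standard library are available. Lean on these libraries where they do the work, as an engineer would, in place of code of your own. Each camera call takes 0.05 s, during which the arm holds its last target. There are 200 camera calls.

### The job

The orange guard covers the mouth of the cassette holder: press its black knob down, turn it clockwise (seen from above) as far as it goes to swing the guard clear, and let the knob spring up again. Then take the blue cassette from the cold plate and press it down, wax upwards, into the holder until it clicks past the catches, leaving the guard open and the green and pink cassettes where they are. Do not let go or back off at the end: finish while still pressing the clicked-in cassette down with about 10 N.

Things in the scene. Friction and masses are not known exactly. Their poses are not given: they have to be found in the camera images.
- holder: Fixed holder on a grey plate (130 x 235 x 16 mm, y -182 to +52 mm). Origin: on the table under the middle of the mouth; x the mouth's long way, z up. Mouth: open aluminium pocket 56.4 x 42.4 mm inside, 45 degree lead-in lips flaring 5 mm out, lips' top 44 mm above the table. A sprung brass catch with a round nose, 43 mm up, stands in the middle of both short ends. Knob at x 0, y -110 mm
- seat (a point): Fixed in the holder, its axes: middle of the mouth, 30 mm above the table. A clicked-in, unpressed cassette has its underside centre here (to 1 mm). Going in, it meets the catches with its underside about 10 mm above this point, needs about 8 to 15 N to pass them, the force suddenly drops at about 5 mm above, and from 1 mm above it pushes on the sprung pad
- pad (a joint): Sprung rubber pad in the mouth's floor, 36 x 24 mm. Value: m pushed down, 0 (top 1 mm above the seat point) to 0.006 (hard stop). Pushes back 1.8 N per mm: about 0.001 under a clicked-in cassette left alone, about 0.0055 (underside 4.5 mm below the seat point) when pressed with 10 N
- knob_grip (a point): On the black knob's axis, turns with it, z up. Its grip bar is 12 mm wide (this frame's x), 44 mm long (y), 24 mm high, top 4 mm above this point. Below is a white disc, 52 mm across, top 20 mm below this point: with the TCP here the fingertips are just above the disc. A red lug on the disc, across from the guard, is locked by a steel tooth at the rim until the knob is pushed down
- knob_press (a joint): How far the knob (with the guard) is pushed down, m: 0 up, 0.009 hard stop. Takes about 2 N at 0, 7 N at 0.009. From 0.006 down the lug passes the tooth and the knob turns; once past the tooth (turned over 1.15 rad) it springs up when let go
- knob_turn (a joint): Turn of knob and guard, rad, growing clockwise seen from above: 0 closed (guard points along the holder's +y, over the mouth), 1.45 stop, fully open (guard about along the holder's +x). Starts at 0 to 0.12, stays where left. Unless pushed down the knob turns only within 0 to 0.3 or 1.15 to 1.45
- guard_middle (a point): Middle of the top of the orange guard plate (66 x 62 x 4 mm), 110 mm from the knob's axis, about 62 mm above the table; rigid with the knob
- cassette_blue: Blue tray 54 x 40 x 22 mm with a cream wax block on it, about 70 g. Origin: underside centre, z up, x the long way. Lowest 4 mm taper in by 3 mm; a round bead stands out 3 mm on both short ends, 8 mm up. Wax 44 x 28 mm, from 22 to 38 mm up: grip it across the 28 mm (y), fingertips just above the tray's 6 mm ledges. Fits the holder either way round
- cassette_green: Same cassette in green, bystander on the cold plate
- cassette_pink: Same cassette in pink, bystander on the cold plate
- cold_plate: Fixed cold plate 150 x 300 mm, top 18 mm above the table; the three cassettes lie on it in a row along its y, 95 mm apart, in any order, long side roughly along its x. Origin: underside centre
There are look-alikes about, which are no part of the job. Leave any red or yellow look-alike of the cassette_blue alone.

How it is judged:
On the way, in this order (a step that is already met when the one before it is completed fails the run):
1. the knob is pressed down while the guard is still closed (value of joint knob_press above 0.005 m and value of joint knob_turn below 0.5 rad), for 0.04 s.
2. the guard is turned open and the knob has sprung up again (value of joint knob_turn above 1.2 rad and value of joint knob_press below 0.002 m), for 0.1 s.
3. the blue cassette is clicked into the holder (z of cassette_blue in the frame of seat below 0.001 m and horizontal distance between cassette_blue and seat below 0.003 m and angle between the x axis of cassette_blue and the x axis of seat, either way round below 0.1 rad and angle between cassette_blue's own z axis and vertical below 0.06 rad), for 0.1 s.
At the end, for the whole second after the job is handed in: Blue cassette clicked in (underside at most 1 mm above the seat point, 3 mm sideways, 0.1 rad yaw, 0.06 rad tilt), fingers still pressing it (over 4 N, pad down over 3 mm, about 5.4 N), guard open (over 1.2 rad), knob up (under 2 mm), green and pink cassettes moved less than 20 mm (all of step 2 and all of step 3 and value of joint pad above 0.003 m and contact force between the fingers and cassette_blue above 4 N and distance of each of cassette_green, cassette_pink from where it was at the start of the episode below 0.02 m); the arm keeps its last pose, push and grip.
It fails at once if the green or pink cassette is moved more than 20 mm (distance of any of cassette_green, cassette_pink from where it was at the start of the episode above 0.02 m).
It also fails if it takes over 67 s, if anything falls off the work surface, if the arm or the gripper's body presses on something with over 40 N, if the wrist force passes 120 N, or if a joint passes its speed limit or range.

## Working session

There is one attempt and no reset: what is moved stays moved. The work goes in short steps, Python scripts to look and compute and a tool call to move; the robot and the scene stay as the last step left them, time stands still between calls to the robot, and variables do not carry over. Pictures are saved under pics/ and viewed, about 8 in all and at most 12, crops included, and the job is handed in when it is done.

Besides the shell and the picture viewer there is one more tool, called after "Call:" by a JSON object that holds its "method" and its "body", one argument or row to a line. jog_arm: Moves the arm, as the interface text tells. Its arguments: {"type":"object","properties":{"commands":{"type":"array","items":{"type":"array","items":{"type":"number"}}},"squeeze":{"type":"number"}},"required":["commands"]}

```bash
mkdir -p pics
cat > h.py <<'E'
import numpy as np, cv2
from station import manip, snapshot, workorder, models
def save(p,n): cv2.imwrite(f'pics/{n}.png',p['image'][:,:,::-1])
def yaw():
    s=manip.sense(); 
    from scipy.spatial.transform import Rotation as R
    y=R.from_quat(s['tool_rot']).as_matrix()[:,1]; return s['tcp_pos'],np.arctan2(y[1],y[0])
def proj(p,X):
    T=np.linalg.inv(p['extrinsics']); X=np.atleast_2d(X).astype(float)
    return cv2.projectPoints(X,cv2.Rodrigues(T[:3,:3])[0],T[:3,3],p['intrinsics'],np.array(p['D']))[0].reshape(-1,2)
def unproj(p,uv,z,E=None):
    E=p['extrinsics'] if E is None else E
    n=cv2.undistortPoints(np.array(uv,float).reshape(-1,1,2),p['intrinsics'],np.array(p['D'])).reshape(-1,2)
    d=np.c_[n,np.ones(len(n))]@E[:3,:3].T; o=E[:3,3]
    return o+d*((z-o[2])/d[:,2])[:,None]
E
python3 - <<'E'
from h import *
np.set_printoptions(precision=4,suppress=True)
s=manip.sense(); print(s['t'],s['tcp_pos'],s['force'],s['finger_gap'],yaw())
ps=[]
for c in ('scene','side'):
    p=snapshot(c); save(p,c+'0'); ps.append(p)
    for n in ['knob_grip','guard_middle','seat','cassette_blue','cassette_green','cassette_pink','cold_plate','holder']:
        print(c,n,[(np.round(r['centre'],4),round(r['score'],2)) for r in models.pinpoint(p,n)[:3]])
cv2.imwrite('pics/both.png',cv2.resize(np.vstack([p['image'] for p in ps])[:,:,::-1],None,fx=.75,fy=.75))
print(manip.sense()['t'])
E
```

```text
0.0 [ 0.1863 -0.5959  0.249 ] [ 0.0113  0.1771 -0.0382] 1.0002163258422008 (array([ 0.1863, -0.5959,  0.249 ]), np.float64(-1.267970931398968))
scene knob_grip [(array([ 0.4593, -0.1962,  0.0835]), 0.72)]
scene guard_middle [(array([ 0.4871, -0.0923,  0.0312]), 0.66), (array([ 0.4866, -0.0851,  0.0625]), 0.55)]
scene seat [(array([ 0.4901, -0.0946,  0.0286]), 0.87)]
scene cassette_blue [(array([0.6705, 0.2908, 0.0022]), 0.93), (array([0.3303, 0.2795, 0.0013]), 0.89), (array([0.6971, 0.1808, 0.0046]), 0.88)]
scene cassette_green [(array([0.4753, 0.3494, 0.0157]), 0.76)]
scene cassette_pink [(array([0.5325, 0.1643, 0.021 ]), 0.95)]
scene cold_plate [(array([0.5002, 0.2571, 0.0002]), 0.94)]
scene holder [(array([ 0.4831, -0.0908, -0.0056]), 0.93)]
side knob_grip [(array([ 0.4602, -0.1956,  0.0847]), 0.72)]
side guard_middle [(array([ 0.4936, -0.0952,  0.0593]), 0.71), (array([0.4898, 0.2559, 0.0183]), 0.5)]
side seat [(array([ 0.4829, -0.0933,  0.0274]), 0.85)]
side cassette_blue [(array([0.3315, 0.2795, 0.0025]), 0.97), (array([0.6667, 0.2836, 0.001 ]), 0.8), (array([ 0.697 ,  0.1788, -0.0001]), 0.7)]
side cassette_green [(array([0.4794, 0.35  , 0.0171]), 0.84)]
side cassette_pink [(array([0.5294, 0.1701, 0.0206]), 0.65)]
side cold_plate [(array([0.4967, 0.2557, 0.0003]), 0.67)]
side holder [(array([ 0.489 , -0.0868,  0.0029]), 0.63), (array([0.4776, 0.3502, 0.0195]), 0.48)]
0.9
```

View pics/scene0.png

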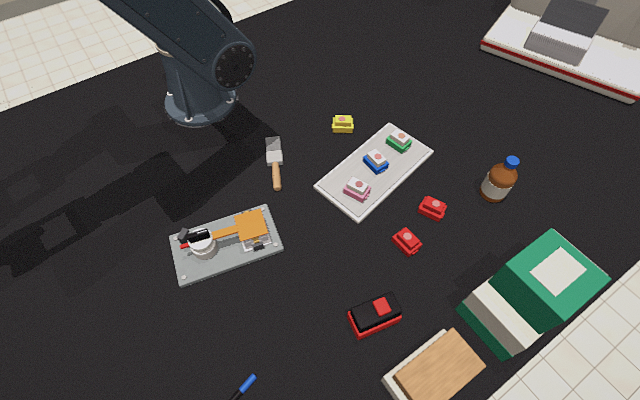

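View pics/side0.png

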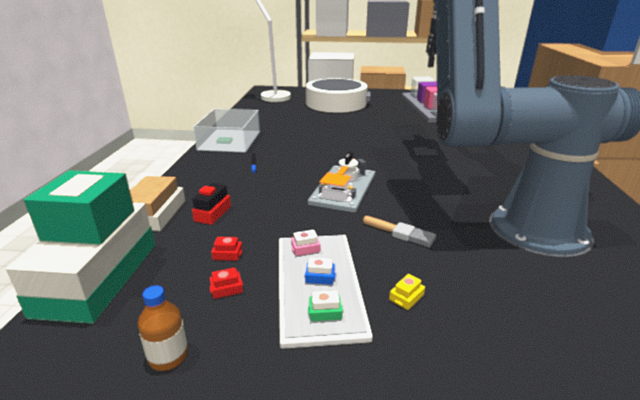

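Blue cassette is in the middle of the plate (scene px 375,161); guard is over the mouth (250,225), knob at (195,237). Moving above the knob for a wrist look.

Call:
{"method": "jog_arm", "body": {
  "commands": [
    [100, 2, 3, 0, 0.08],
    [100, 2, 3, 0, 0.08],
    [100, 2, 3, 0, 0.08],
    [100, 2, 3, 0, 0.08],
    [100, 2, 3, 0, 0.08],
    [100, 2, 3, 0, 0.08],
    [100, 2, 3, 0, 0.08],
    [100, 2, 3, 0, 0.08]
  ]
}}

```text
t: 1.57
tcp_pos: [0.3463, -0.356, 0.2506]
tool_rot: [0.887, 0.461, 0.001, 0.006]
force: [0.7, 1.1, 0.3]
finger_gap: 1.001
```

Call:
{"method": "jog_arm", "body": {
  "commands": [
    [100, 2, 3, 0, 0.08],
    [100, 2, 3, 0, 0.08],
    [100, 2, 3, 0, 0.08],
    [100, 2, 3, 0, 0.08],
    [100, 2, 2, 0, 0.06],
    [100, 1, 1, 0, 0],
    [100, 0, 0, 0, 0]
  ]
}}

```text
t: 2.15
tcp_pos: [0.463, -0.1919, 0.2526]
tool_rot: [0.775, 0.632, 0.003, 0.007]
force: [-0.2, 0.2, -0.6]
finger_gap: 0.999
```

```bash
cat >> h.py <<'E'
from scipy.spatial.transform import Rotation as R
np.set_printoptions(precision=4,suppress=True)
def wrist():
    s=manip.sense(); p=snapshot('wrist'); T=np.eye(4); T[:3,:3]=R.from_quat(s['tool_rot']).as_matrix(); T[:3,3]=s['tcp_pos']
    p=dict(p); E=T@np.array(p['hand_eye']); return p,E
def projE(p,E,X):
    q=dict(p); q['extrinsics']=E; return proj(q,X)
E
python3 - <<'E'
from h import *
p,E=wrist(); save(p,'w1'); print(yaw(),manip.sense()['force']); print(p['hand_eye'])
for n in ['knob_grip','guard_middle','seat','holder']:
    print(n,[(np.round(r['centre'],4),round(r['score'],2)) for r in models.pinpoint(p,n)[:2]])
E
```

```text
(array([ 0.4624, -0.1927,  0.2525]), np.float64(-0.20346366571742097)) [-1.1183  0.4929  0.4643]
[[ 0.0005 -0.9554 -0.2954  0.0759]
 [ 1.      0.0003  0.0007  0.0009]
 [-0.0006 -0.2954  0.9554 -0.1237]
 [ 0.      0.      0.      1.    ]]
knob_grip [(array([ 0.4614, -0.2025,  0.0871]), 0.65)]
guard_middle [(array([ 0.4866, -0.0928,  0.0598]), 0.74)]
seat [(array([ 0.485 , -0.0887,  0.0289]), 0.83)]
holder [(array([ 0.4849, -0.0879, -0.003 ]), 0.97), (array([ 0.4877, -0.0905,  0.0305]), 0.37)]
```

View pics/w1.png

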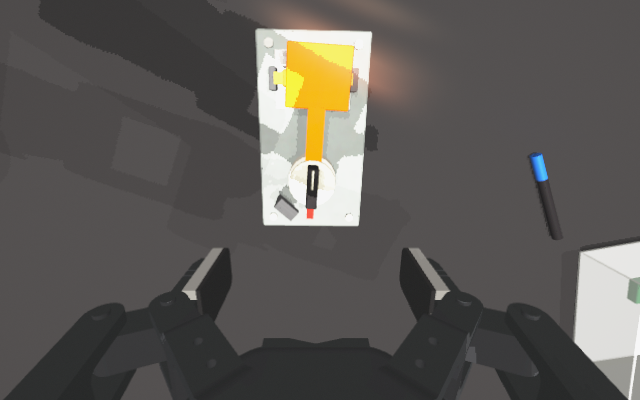

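Wrist view: plate corners near (257,31),(371,32),(359,226),(263,225); bar top from (313,166) to (311,209), guard straight above it. Computing the holder frame from these.

Run:
```python
from h import *
p,E=wrist()
P=unproj(p,[(257,30),(371,32),(360,226),(263,226)],.016,E)
L=np.array([[-65,52],[65,52],[65,-182.5],[-65,-182.5]])/1000
print(P)
c=L.mean(0);m=P[:,:2].mean(0);H=(L-c).T@(P[:,:2]-m);a=np.arctan2(H[0,1]-H[1,0],H[0,0]+H[1,1])
Rm=np.array([[np.cos(a),-np.sin(a)],[np.sin(a),np.cos(a)]]);o=m-Rm@c
print('yaw',a,'origin',o,'knob',o+Rm@[0,-.11],'res',P[:,:2]-(L@Rm.T+o))
b=unproj(p,[(313,167),(311,208)],.088,E);print('bar',b,b.mean(0),np.arctan2(*(b[0]-b[1])[1::-1]))
g=unproj(p,[(287,42),(354,46),(350,110),(286,106)],.062,E);print('guard',g.mean(0))
```

```text
[[ 0.4345 -0.0319  0.016 ]
 [ 0.5568 -0.0592  0.016 ]
 [ 0.5077 -0.2859  0.016 ]
 [ 0.3803 -0.2582  0.016 ]]
yaw -0.2225094441798571 origin [ 0.4842 -0.0952] knob [ 0.46   -0.2025] res [[ 0.0022 -0.0017]
 [-0.0023 -0.0004]
 [ 0.0004  0.0016]
 [-0.0002  0.0006]]
bar [[ 0.4653 -0.1789  0.088 ]
 [ 0.4541 -0.2215  0.088 ]] [ 0.4597 -0.2002  0.088 ] 1.3123603353810036
guard [ 0.4897 -0.096   0.062 ]
```

Call:
{"method": "jog_arm", "body": {
  "commands": [
    [60, -0.3, -0.7, -3.5, -0.05],
    [60, 0, 0, -3.5, 0],
    [60, 0, 0, -3.5, 0],
    [60, 0, 0, -3, 0],
    [60, 0, 0, -2, 0],
    [60, 0, 0, -0.5, 0],
    [60, 0, 0, 0, 0]
  ]
}}

```text
t: 3.03
tcp_pos: [0.4569, -0.2126, 0.0901]
tool_rot: [0.798, 0.603, 0.004, 0.014]
force: [0.8, 0.3, -0.6]
finger_gap: 0.603
```

Run:
```python
from h import *
print(yaw(),manip.sense()['force'],manip.sense()['finger_gap'])
p,E=wrist(); save(p,'w2'); print([(np.round(r['centre'],4),r['score']) for r in models.pinpoint(p,'knob_grip')])
```

```text
(array([ 0.4569, -0.2126,  0.0901]), np.float64(-0.27583070937617515)) [ 0.7997  0.285  -0.6011] 0.6028828321268074
[(array([ 0.4596, -0.2004,  0.0838]), 0.91)]
```

View pics/w2.png

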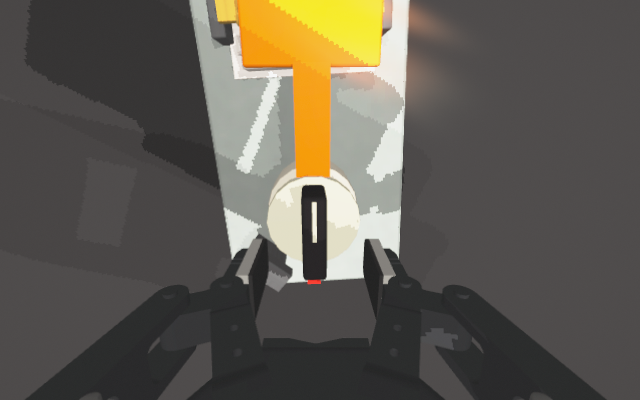

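Call:
{"method": "jog_arm", "body": {
  "commands": [
    [60, 0.3, 1.2, 0, 0.02],
    [60, 0, 0, 0, 0],
    [60, 0, 0, -0.4, 0],
    [40, 0, 0, 0, 0]
  ]
}}

```text
t: 3.47
tcp_pos: [0.4639, -0.2018, 0.0924]
tool_rot: [0.791, 0.612, 0.006, 0.02]
force: [-0.1, 0.7, -0.8]
finger_gap: 0.471
```

Call:
{"method": "jog_arm", "body": {
  "commands": [
    [40, -0.4, 0.1, -0.6, 0],
    [40, 0, 0, 0, 0],
    [40, 0, 0, 0, 0],
    [40, 0, 0, 0, 0]
  ]
}}

```text
t: 3.8
tcp_pos: [0.4604, -0.2005, 0.0872]
tool_rot: [0.79, 0.612, 0.007, 0.022]
force: [-0.1, -0.4, 0.1]
finger_gap: 0.397
```

```bash
cat >> h.py <<'E'
def st():
    s=manip.sense(); M=R.from_quat(s['tool_rot']).as_matrix()
    print('t',round(s['t'],2),'tcp',s['tcp_pos'],'yaw',round(yaw()[1],4),'zaxis',M[:,2],'F',s['force'],'gap',round(s['finger_gap'],3),'q',s['q'])
E
python3 -c "
from h import *
st()"
```

```text
t 3.8 tcp [ 0.4604 -0.2005  0.0872] yaw -0.2518 zaxis [ 0.0371 -0.0266 -0.999 ] F [-0.1384 -0.4115  0.1227] gap 0.397 q [-0.6339  0.6258  1.9013  0.001   0.5689 -0.3826]
```

Call:
{"method": "jog_arm", "body": {
  "commands": [
    [0, 0, 0, -0.2, 0],
    [0, 0, 0, 0, 0],
    [0, 0, 0, 0, 0],
    [0, 0, 0, 0, 0],
    [0, 0, 0, 0, 0],
    [0, 0, 0, 0, 0]
  ],
  "squeeze": 60
}}

```text
t: 4.3
tcp_pos: [0.4594, -0.2004, 0.0851]
tool_rot: [0.79, 0.612, 0.006, 0.02]
force: [-1.6, 1.1, 1.3]
finger_gap: 0.123
```

Call:
{"method": "jog_arm", "body": {
  "commands": [
    [0, 0, 0, -0.3, 0],
    [0, 0, 0, -0.3, 0],
    [0, 0, 0, -0.3, 0],
    [0, 0, 0, -0.2, 0],
    [0, 0, 0, -0.1, 0]
  ]
}}

```text
t: 4.72
tcp_pos: [0.4594, -0.2004, 0.0761]
tool_rot: [0.79, 0.613, 0.006, 0.021]
force: [-2.1, 1.9, 14.4]
finger_gap: 0.123
```

Call:
{"method": "jog_arm", "body": {
  "commands": [
    [0, 0, 0, -0.05, -0.1],
    [0, 0, 0, -0.05, -0.1],
    [0, 0, 0, -0.05, -0.1],
    [0, 0, 0, -0.05, -0.1]
  ]
}}

```text
t: 5.05
tcp_pos: [0.4587, -0.1998, 0.0761]
tool_rot: [0.899, 0.436, 0.001, 0.022]
force: [-0.6, 0.9, 9.7]
finger_gap: 0.126
```

Call:
{"method": "jog_arm", "body": {
  "commands": [
    [0, 0, 0, -0.05, -0.1],
    [0, 0, 0, -0.05, -0.1],
    [0, 0, 0, -0.05, -0.1],
    [0, 0, 0, -0.05, -0.1],
    [0, 0, 0, -0.05, -0.1]
  ]
}}

```text
t: 5.47
tcp_pos: [0.4583, -0.1988, 0.0762]
tool_rot: [0.982, 0.188, -0.004, 0.022]
force: [-0.6, 0.9, 9.5]
finger_gap: 0.125
```

```bash
python3 -c "
from h import *
st(); print(manip.sense()['ft_torque'])"
```

```text
t 5.47 tcp [ 0.4583 -0.1988  0.0762] yaw -1.192 zaxis [ 0.     -0.0443 -0.999 ] F [-0.6455  0.8658  9.5204] gap 0.125 q [-0.6128  0.6509  1.8935 -0.067   0.5726  0.6354]
[0.506  0.3659 0.0608]
```

Call:
{"method": "jog_arm", "body": {
  "commands": [
    [0, 0.05, -0.05, -0.05, -0.1],
    [0, 0.05, -0.05, -0.05, -0.1],
    [0, 0, 0, -0.05, -0.1],
    [0, 0, 0, -0.05, -0.1],
    [0, 0, 0, -0.05, -0.08]
  ]
}}

```text
t: 5.88
tcp_pos: [0.4584, -0.1978, 0.0762]
tool_rot: [0.998, -0.063, -0.009, 0.019]
force: [-1.1, 1.0, 9.1]
finger_gap: 0.12
```

```bash
python3 -c "
from h import *
st(); print(manip.sense()['ft_torque'])"
```

```text
t 5.88 tcp [ 0.4584 -0.1978  0.0762] yaw -1.6972 zaxis [-0.0212 -0.0366 -0.9991] F [-1.08    1.0385  9.0979] gap 0.12 q [-0.6076  0.6549  1.8784 -0.0741  0.6061  1.1508]
[0.4685 0.3196 0.4754]
```

Call:
{"method": "jog_arm", "body": {
  "commands": [
    [0, 0, 0, 0.3, 0],
    [0, 0, 0, 0.3, 0],
    [0, 0, 0, 0.2, 0],
    [30, 0, 0, 0, 0],
    [60, 0, 0, 0, 0],
    [60, 0, 0, 0, 0],
    [60, 0, 0, 0, 0]
  ]
}}

```text
t: 6.47
tcp_pos: [0.4594, -0.1982, 0.0836]
tool_rot: [0.998, -0.063, -0.008, 0.02]
force: [-0.5, 0.8, -0.1]
finger_gap: 0.596
```

Call:
{"method": "jog_arm", "body": {
  "commands": [
    [60, 0, 0, 2, 0],
    [60, 0, 0, 3, 0],
    [60, 0, 0, 3, 0],
    [60, 0, 0, 3, 0],
    [60, 0, 0, 2, 0],
    [60, 0, 0, 0, 0],
    [60, 0, 0, 0, 0]
  ]
}}

```text
t: 7.05
tcp_pos: [0.4574, -0.1966, 0.2151]
tool_rot: [0.998, -0.065, -0.011, 0.017]
force: [0.4, 0.7, -0.9]
finger_gap: 0.6
```

Run:
```python
from h import *
st()
for c in ('scene','side'):
    p=snapshot(c); save(p,c+'1')
    for n in ['knob_grip','guard_middle','seat','holder','cassette_blue']:
        print(c,n,[(np.round(r['centre'],4),round(r['score'],2)) for r in models.pinpoint(p,n)[:5]])
```

```text
t 7.05 tcp [ 0.4574 -0.1966  0.2151] yaw -1.7002 zaxis [-0.0245 -0.0322 -0.9992] F [ 0.3642  0.7364 -0.8671] gap 0.6 q [-0.6078  0.4118  1.7779 -0.0495  0.9542  1.1214]
scene knob_grip [(array([ 0.4588, -0.1949,  0.0832]), 0.6), (array([0.5313, 0.1689, 0.0228]), 0.39)]
scene guard_middle [(array([ 0.5676, -0.2058,  0.0631]), 0.62)]
scene seat [(array([ 0.4881, -0.0899,  0.0324]), 0.7)]
scene holder [(array([ 0.4829, -0.0897, -0.0028]), 0.82), (array([0.5012, 0.255 , 0.0004]), 0.27)]
scene cassette_blue [(array([0.4942, 0.2582, 0.0195]), 0.8), (array([0.6726, 0.2888, 0.0032]), 0.66), (array([0.3317, 0.2774, 0.0013]), 0.6), (array([ 0.5672, -0.2063,  0.0647]), 0.25)]
side knob_grip [(array([ 0.4586, -0.1975,  0.0845]), 0.97)]
side guard_middle [(array([ 0.5721, -0.2114,  0.0593]), 0.55)]
side seat [(array([ 0.481 , -0.0896,  0.0332]), 0.9)]
side holder [(array([ 0.487 , -0.0874,  0.    ]), 0.92)]
side cassette_blue [(array([ 0.6992,  0.1782, -0.0021]), 0.87), (array([ 0.489 , -0.0869,  0.0013]), 0.74), (array([0.6688, 0.2828, 0.0018]), 0.73), (array([0.4791, 0.3497, 0.0161]), 0.71), (array([0.4901, 0.2587, 0.0189]), 0.65)]
```

Call:
{"method": "jog_arm", "body": {
  "commands": [
    [60, 0.7, 2.6, 1, -0.02],
    [60, 0.7, 2.6, 1, -0.02],
    [60, 0.7, 2.6, 0, -0.03],
    [60, 0.6, 2.6, 0, -0.02],
    [60, 0, 0, 0, 0],
    [60, 0, 0, 0, 0]
  ]
}}

```text
t: 8.15
tcp_pos: [0.4855, -0.0903, 0.2349]
tool_rot: [0.993, -0.114, -0.012, 0.016]
force: [-0.4, -0.3, 0.7]
finger_gap: 0.601
```

Run:
```python
from h import *
st()
p,E=wrist(); save(p,'w3')
for n in ['knob_grip','guard_middle','seat','holder']:
    print(n,[(np.round(r['centre'],4),round(r['score'],2)) for r in models.pinpoint(p,n)[:3]])
```

```text
t 8.15 tcp [ 0.4855 -0.0903  0.2349] yaw -1.7982 zaxis [-0.028  -0.0288 -0.9992] F [-0.3561 -0.3004  0.732 ] gap 0.601 q [-0.3891  0.3819  1.758  -0.0438  1.0172  1.4327]
knob_grip [(array([ 0.46  , -0.1974,  0.0854]), 0.7)]
guard_middle [(array([ 0.5683, -0.2092,  0.0637]), 0.76)]
seat [(array([ 0.4855, -0.0894,  0.0281]), 0.93), (array([ 0.4954,  0.2588, -0.0062]), 0.42)]
holder [(array([ 0.4881, -0.0912,  0.0009]), 0.62)]
```

View pics/w3.png

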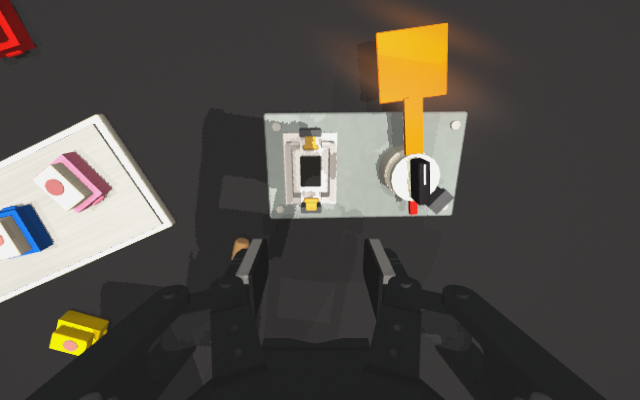

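Guard is open toward +x (410,60), mouth clear: lips ~(284,134)-(338,205), knob up.

Run:
```python
from h import *
p,E=wrist()
P=unproj(p,[(264,113),(467,112),(455,215),(271,218)],.016,E)
L=np.array([[65,52.5],[65,-182.5],[-65,-182.5],[-65,52.5]])/1000
c=L.mean(0);m=P[:,:2].mean(0);H=(L-c).T@(P[:,:2]-m);a=np.arctan2(H[0,1]-H[1,0],H[0,0]+H[1,1])
Rm=np.array([[np.cos(a),-np.sin(a)],[np.sin(a),np.cos(a)]]);o=m-Rm@c
print('yaw',a,'origin',o,'res',P[:,:2]-(L@Rm.T+o))
g=unproj(p,[(284,134),(337,132),(338,205),(285,207)],.044,E);print('lips',g,g.mean(0))
g=unproj(p,[(301,157),(321,156),(321,187),(300,188)],.031,E);print('pad',g,g.mean(0))
img=cv2.resize(p['image'][110:230,250:350],None,fx=6,fy=5,interpolation=cv2.INTER_CUBIC); cv2.imwrite('pics/crop.png',cv2.resize(p['image'][110:230,250:350],None,fx=5,fy=5,interpolation=cv2.INTER_CUBIC)[:,:,::-1])
```

```text
yaw -0.22140760552668054 origin [ 0.4852 -0.0937] res [[-0.0005 -0.0004]
 [-0.0014  0.0035]
 [ 0.0003 -0.0018]
 [ 0.0016 -0.0013]]
lips [[ 0.5346 -0.0756  0.044 ]
 [ 0.5236 -0.1308  0.044 ]
 [ 0.4424 -0.1149  0.044 ]
 [ 0.4547 -0.0551  0.044 ]] [ 0.4888 -0.0941  0.044 ]
pad [[ 0.5042 -0.0863  0.031 ]
 [ 0.5    -0.1086  0.031 ]
 [ 0.4643 -0.1005  0.031 ]
 [ 0.469  -0.0762  0.031 ]] [ 0.4844 -0.0929  0.031 ]
```

View pics/crop.png

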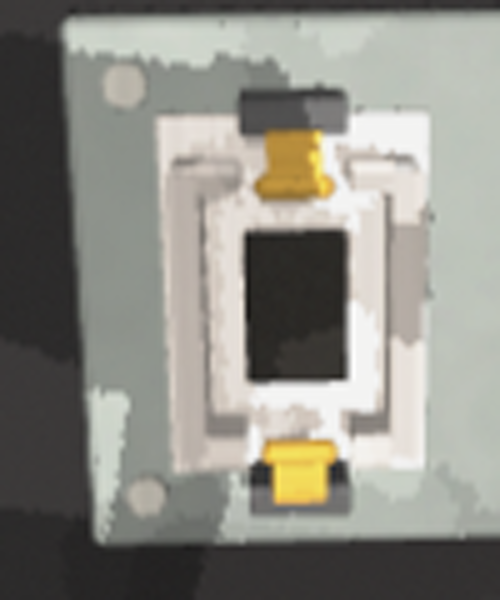

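Call:
{"method": "jog_arm", "body": {
  "commands": [
    [60, 0.1, 3.5, 0, 0.06],
    [60, 0.1, 3.5, 0, 0.06],
    [60, 0.1, 3.5, 0, 0.06],
    [60, 0.1, 3.5, 0, 0.06],
    [60, 0.1, 3.5, 0, 0.06],
    [60, 0.1, 3.5, 0, 0.06],
    [60, 0.1, 3.5, 0, 0.06],
    [60, 0.1, 3.5, 0, 0.05]
  ]
}}

```text
t: 9.12
tcp_pos: [0.4959, 0.1841, 0.2345]
tool_rot: [0.993, 0.117, -0.006, 0.02]
force: [0.4, 0.3, -0.2]
finger_gap: 0.595
```

Call:
{"method": "jog_arm", "body": {
  "commands": [
    [60, 0.1, 3.3, 0, 0.03],
    [60, 0.1, 3, 0, 0],
    [60, 0, 0, 0, 0],
    [60, 0, 0, 0, 0]
  ]
}}

```text
t: 9.45
tcp_pos: [0.4987, 0.2544, 0.234]
tool_rot: [0.991, 0.135, -0.005, 0.019]
force: [-0.7, -0.3, -0.2]
finger_gap: 0.599
```

Run:
```python
from h import *
st()
p,E=wrist(); save(p,'w4')
for n in ['cassette_blue','cassette_green','cassette_pink']:
    print(n,[(np.round(r['centre'],4),round(r['score'],2)) for r in models.pinpoint(p,n)[:3]])
c=cv2.resize(p['image'][80:260,200:440],None,fx=3,fy=3,interpolation=cv2.INTER_CUBIC); cv2.imwrite('pics/crop2.png',c[:,:,::-1])
```

```text
t 9.45 tcp [0.4987 0.2544 0.234 ] yaw -1.2994 zaxis [-0.0048 -0.0391 -0.9992] F [-0.7498 -0.3434 -0.1672] gap 0.599 q [ 0.2903  0.468   1.6003 -0.0407  1.0895  1.6092]
cassette_blue [(array([0.6696, 0.292 , 0.0011]), 0.9), (array([ 0.3312,  0.279 , -0.0001]), 0.79), (array([0.6976, 0.1858, 0.0024]), 0.66)]
cassette_green [(array([0.4781, 0.3522, 0.0188]), 0.7)]
cassette_pink [(array([0.5331, 0.1676, 0.0168]), 0.85)]
```

View pics/crop2.png

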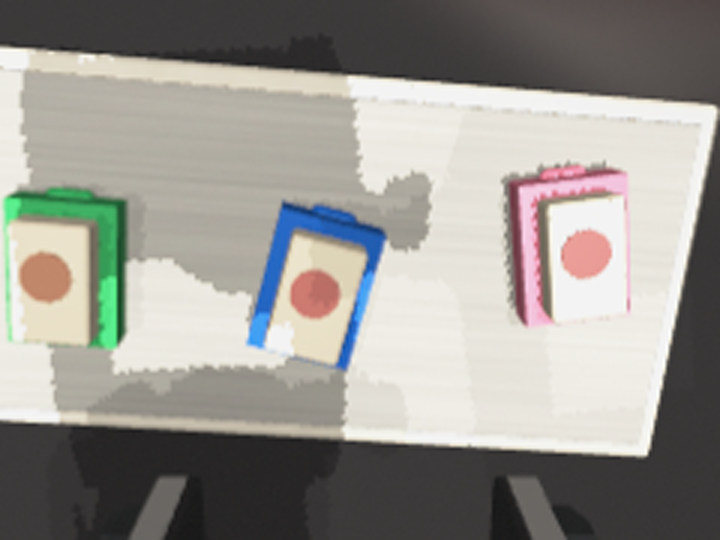

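Blue cassette lies askew (tray corners in crop ≈(283,204),(386,235),(347,370),(248,345)); wax on top. Computing pose.

Run:
```python
from h import *
p,E=wrist()
def fit(c,z,l,w):
    P=unproj(p,np.array(c)/3+[200,80],z,E)[:,:2]
    ax=(P[0]+P[1]-P[2]-P[3])/2; bx=(P[1]+P[2]-P[0]-P[3])/2
    print('centre',P.mean(0),'long',np.linalg.norm(ax),'yaw',np.arctan2(ax[1],ax[0]),'wid',np.linalg.norm(bx),np.arctan2(bx[1],bx[0]))
fit([(283,204),(386,235),(347,370),(248,345)],.040,54,40)
fit([(293,232),(367,248),(342,367),(266,352)],.056,44,28)
fit([(6,195),(126,200),(117,347),(8,342)],.040,54,40)
fit([(510,183),(627,170),(630,314),(527,326)],.040,54,40)
im=p['image'].astype(int); b=((im[:,:,2]-im[:,:,0])>60)&((im[:,:,2]-im[:,:,1])>30); b[:, :270]=0;b[:,345:]=0
# hull of blue region -> min area rect
u=cv2.findNonZero(b.astype(np.uint8)).reshape(-1,2); u=u[u[:,1]<210]
P=unproj(p,u,.040,E)[:,:2].astype(np.float32)*1000; r=cv2.minAreaRect(P); print(r)
```

```text
centre [0.4958 0.2559] long 0.055014618068518255 yaw 0.002488760323747936 wid 0.039304456942521646 -1.5886139377352433
centre [0.496  0.2557] long 0.04509547571297617 yaw 0.050534048528598816 wid 0.027394640356724884 -1.5223949604449345
centre [0.4784 0.347 ] long 0.05567253342069061 yaw 0.14552530274898326 wid 0.041376460254535063 -1.3554001816891852
centre [0.5353 0.167 ] long 0.05493654368487234 yaw 0.41906543164803073 wid 0.041135335726199 -1.1956041170673422
((498.0351257324219, 258.6717529296875), (39.989559173583984, 58.06342315673828), 89.87411499023438)
```

Call:
{"method": "jog_arm", "body": {
  "commands": [
    [60, -0.1, 0.05, 0, -0.08],
    [60, -0.1, 0.05, 0, -0.08],
    [60, -0.1, 0.05, 0, -0.08],
    [60, 0, 0, -1.5, 0],
    [60, 0, 0, -2, 0],
    [60, 0, 0, -2, 0],
    [60, 0, 0, -2, 0],
    [60, 0, 0, -2, 0]
  ]
}}

```text
t: 10.37
tcp_pos: [0.5018, 0.2443, 0.1428]
tool_rot: [1.0, -0.001, -0.001, 0.017]
force: [0.7, -0.4, 0.4]
finger_gap: 0.598
```

```bash
python3 -c "
from h import *
st()"
```

```text
t 10.37 tcp [0.5018 0.2443 0.1428] yaw -1.5729 zaxis [-0.0013 -0.0336 -0.9994] F [ 0.7383 -0.3534  0.4263] gap 0.598 q [ 0.2692  0.5922  1.6866 -0.0419  0.8734  1.8691]
```

Call:
{"method": "jog_arm", "body": {
  "commands": [
    [60, -0.2, 0.4, -1.5, 0.02],
    [60, -0.2, 0.4, -1.5, 0],
    [60, -0.2, 0.4, -1, 0],
    [60, 0, 0.1, -0.5, 0],
    [60, 0, 0, 0, 0],
    [60, 0, 0, 0, 0],
    [60, 0, 0, 0, 0]
  ]
}}

```text
t: 10.95
tcp_pos: [0.4957, 0.2505, 0.0931]
tool_rot: [1.0, 0.004, -0.004, 0.018]
force: [0.8, -0.1, -0.1]
finger_gap: 0.599
```

```bash
python3 -c "
from h import *
st()"
```

```text
t 10.95 tcp [0.4957 0.2505 0.0931] yaw -1.5628 zaxis [-0.0072 -0.0364 -0.9993] F [ 0.7593 -0.0594 -0.1274] gap 0.599 q [ 0.2834  0.6715  1.7163 -0.0472  0.7714  1.8805]
```

Call:
{"method": "jog_arm", "body": {
  "commands": [
    [60, 0, 0.5, 0, 0],
    [60, 0, 0.1, -1, 0],
    [60, 0, 0.1, -1, 0],
    [60, 0, 0, -0.6, 0],
    [60, 0, 0, 0, 0],
    [60, 0, 0, 0, 0]
  ]
}}

```text
t: 11.45
tcp_pos: [0.498, 0.2588, 0.0672]
tool_rot: [1.0, 0.004, -0.0, 0.017]
force: [-0.2, -0.1, 0.2]
finger_gap: 0.597
```

Run:
```python
from h import *
st(); p,E=wrist(); save(p,'w5')
cv2.imwrite('pics/w5c.png',p['image'][100:400,120:520,::-1])
```

```text
t 11.45 tcp [0.498  0.2588 0.0672] yaw -1.5629 zaxis [-0.0007 -0.0344 -0.9994] F [-0.1607 -0.1044  0.2381] gap 0.597 q [ 0.2968  0.7183  1.7157 -0.0498  0.7188  1.8973]
```

View pics/w5c.png

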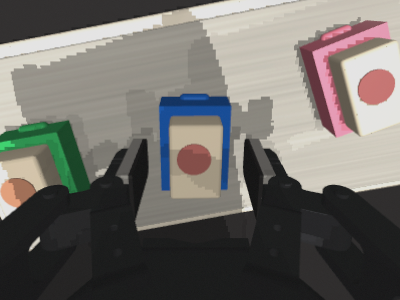

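Cassette sits straight between the pads (wax centred at crop px 195 between 143 and 250). Small correction and close.

Call:
{"method": "jog_arm", "body": {
  "commands": [
    [60, -0.2, -0.2, -0.5, 0],
    [55, 0, 0, -0.1, 0],
    [55, 0, 0, 0, 0],
    [55, 0, 0, 0, 0]
  ]
}}

```text
t: 11.83
tcp_pos: [0.4954, 0.2564, 0.0606]
tool_rot: [1.0, 0.004, -0.001, 0.017]
force: [0.1, -0.5, -0.0]
finger_gap: 0.547
```

Call:
{"method": "jog_arm", "body": {
  "commands": [
    [0, 0, 0, 0, 0],
    [0, 0, 0, 0, 0],
    [0, 0, 0, 0, 0],
    [0, 0, 0, 0, 0],
    [0, 0, 0, 0, 0]
  ],
  "squeeze": 30
}}

```text
t: 12.25
tcp_pos: [0.496, 0.2565, 0.0614]
tool_rot: [1.0, 0.004, 0.0, 0.017]
force: [-0.3, -0.7, -1.2]
finger_gap: 0.319
```

```bash
python3 -c "
from h import *
st()"
```

```text
t 12.25 tcp [0.496  0.2565 0.0614] yaw -1.5633 zaxis [ 0.0002 -0.0341 -0.9994] F [-0.3387 -0.7089 -1.1823] gap 0.319 q [ 0.2938  0.726   1.7255 -0.0508  0.7005  1.8961]
```

Call:
{"method": "jog_arm", "body": {
  "commands": [
    [0, 0, 0, 0.3, 0],
    [0, 0, 0, 1, 0],
    [0, 0, 0, 1.5, 0],
    [0, 0, 0, 2, 0],
    [0, 0, 0, 2, 0],
    [0, 0, 0, 1.5, 0],
    [0, 0, 0, 0, 0],
    [0, 0, 0, 0, 0]
  ],
  "squeeze": 60
}}

```text
t: 12.92
tcp_pos: [0.4946, 0.2561, 0.1505]
tool_rot: [1.0, 0.004, -0.001, 0.017]
force: [-0.9, 0.1, -1.8]
finger_gap: 0.31
```

```bash
python3 -c "
from h import *
st()
p,E=wrist(); save(p,'w6')"
```

```text
t 12.92 tcp [0.4946 0.2561 0.1505] yaw -1.5631 zaxis [-0.0014 -0.0346 -0.9994] F [-0.9134  0.0818 -1.7695] gap 0.31 q [ 0.2938  0.5795  1.6835 -0.0421  0.8904  1.8836]
```

Call:
{"method": "jog_arm", "body": {
  "commands": [
    [0, -0.1, -2, 0, -0.02],
    [0, -0.1, -3, 0, -0.03],
    [0, -0.1, -3, 0, -0.03],
    [0, -0.1, -3, 0, -0.03],
    [0, -0.1, -3, 0, -0.03],
    [0, -0.1, -3, 0, -0.03],
    [0, -0.1, -3, 0, -0.02],
    [0, -0.1, -3, 0, -0.02]
  ]
}}

```text
t: 13.63
tcp_pos: [0.4818, 0.0237, 0.144]
tool_rot: [0.995, -0.1, -0.007, 0.016]
force: [0.8, -0.4, -1.2]
finger_gap: 0.312
```

Call:
{"method": "jog_arm", "body": {
  "commands": [
    [0, -0.1, -3, 0, 0],
    [0, -0.1, -3, 0, 0],
    [0, 0, -3, 0, 0],
    [0, 0, -2, 0, 0],
    [0, 0, 0, 0, 0],
    [0, 0, 0, 0, 0]
  ]
}}

```text
t: 14.13
tcp_pos: [0.4759, -0.0967, 0.1382]
tool_rot: [0.994, -0.104, -0.012, 0.015]
force: [-0.2, -0.0, -1.0]
finger_gap: 0.311
```

```bash
python3 -c "
from h import *
st()"
```

```text
t 14.13 tcp [ 0.4759 -0.0967  0.1382] yaw -1.7794 zaxis [-0.0265 -0.0281 -0.9993] F [-0.2429 -0.0112 -0.9714] gap 0.311 q [-0.4099  0.5301  1.8674 -0.0529  0.7579  1.4085]
```

Call:
{"method": "jog_arm", "body": {
  "commands": [
    [0, 0.5, 0.2, -0.5, -0.01],
    [0, 0.5, 0.2, -1, 0],
    [0, 0, 0, -1, 0],
    [0, 0, 0, 0, 0],
    [0, 0, 0, 0, 0]
  ]
}}

```text
t: 14.55
tcp_pos: [0.4862, -0.0871, 0.1089]
tool_rot: [0.994, -0.108, -0.014, 0.014]
force: [0.5, -0.2, -0.2]
finger_gap: 0.307
```

Run:
```python
from h import *
st()
p=snapshot('side'); q=snapshot('scene'); 
for c in (p,q):
  for n in ['seat','cassette_blue','guard_middle']:
    print(n,[(np.round(r['centre'],4),round(r['score'],2)) for r in models.pinpoint(c,n)[:5]])
w,E=wrist()
def crop(i,u,v,r,f): return cv2.resize(i[max(0,v-r):v+r,max(0,u-r):u+r],(f,f),interpolation=cv2.INTER_CUBIC)
a,b=[tuple(int(k) for k in proj(c,[.485,-.093,.07])[0]) for c in (p,q)]
wi=cv2.resize(w['image'][100:300,210:410],(266,266))
cv2.imwrite('pics/ins.png',np.hstack([crop(p['image'],*a,35,266),crop(q['image'],*b,40,266),wi])[:,:,::-1])
```

```text
t 14.55 tcp [ 0.4862 -0.0871  0.1089] yaw -1.7863 zaxis [-0.0306 -0.025  -0.9992] F [ 0.4587 -0.1963 -0.17  ] gap 0.307 q [-0.384   0.5928  1.8619 -0.0534  0.7065  1.4436]
seat [(array([ 0.4795, -0.0916,  0.0293]), 0.84)]
cassette_blue [(array([ 0.6978,  0.178 , -0.0017]), 0.93), (array([0.3308, 0.2778, 0.0017]), 0.88), (array([ 0.6686,  0.2827, -0.0016]), 0.69), (array([ 0.4807, -0.0876,  0.0673]), 0.67)]
guard_middle [(array([ 0.5706, -0.2098,  0.0612]), 0.72), (array([ 0.483 , -0.0933,  0.0324]), 0.39)]
seat [(array([ 0.4875, -0.0914,  0.0319]), 0.76), (array([ 0.4852, -0.0898, -0.0036]), 0.25)]
cassette_blue [(array([ 0.4852, -0.0853,  0.0671]), 0.89), (array([0.6687, 0.2909, 0.0021]), 0.89), (array([0.7006, 0.1805, 0.0024]), 0.78), (array([0.3298, 0.282 , 0.0019]), 0.54)]
guard_middle [(array([ 0.5696, -0.2049,  0.063 ]), 0.68), (array([ 0.4858, -0.087 ,  0.0696]), 0.49)]
```

View pics/ins.png

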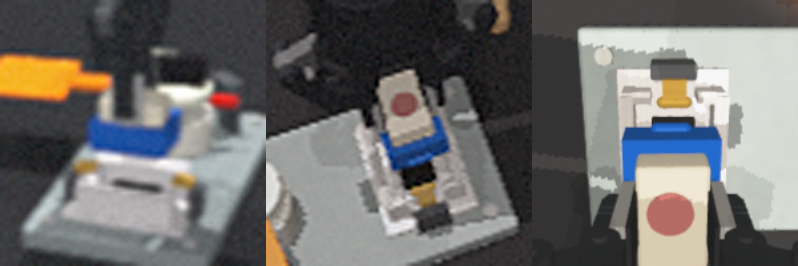

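Run:
```python
from h import *
w,E=wrist(); a=-.222; Rm=np.array([[np.cos(a),np.sin(a)],[-np.sin(a),np.cos(a)]])
f=lambda l:[((u-532)*.752+210,100+v*.752) for u,v in l]
o=np.array([.485,-.0933])
for n,l,z in [('catch nose',[(673,104)],.043),('lips',[(618,69),(729,69)],.044),('traytop far',[(624,129),(721,127)],.0875),('wax top',[(636,165),(711,165)],.1035)]:
    P=unproj(w,f(l),z,E)[:,:2]; print(n,P,'mean holder coords',Rm@(P.mean(0)-o))
# earlier catches from w3 view
import cv2
p=cv2.imread('pics/w3.png')
s=R.from_quat([0.993,-0.114,-0.012,0.016]).as_matrix(); T=np.eye(4);T[:3,:3]=s;T[:3,3]=[.4855,-.0903,.2349]; E3=T@np.array(w['hand_eye'])
P=unproj(w,[(309,148.5),(310,199)],.043,E3)[:,:2]; print('catches',P,P.mean(0))
P=unproj(w,[(299,155.7),(319.6,156),(319.6,186.4),(299,186)],.031,E3)[:,:2]; print('pad',P.mean(0))
P=unproj(w,[(281.4,133),(336,132.6),(335,204),(284.4,204.6)],.04,E3)[:,:2]; print('lips',P,P.mean(0))
```

```text
catch nose [[ 0.514  -0.0971]] mean holder coords [0.0291 0.0026]
lips [[ 0.5375 -0.0748]
 [ 0.5255 -0.1279]] mean holder coords [0.0471 0.0024]
traytop far [[ 0.5203 -0.0772]
 [ 0.5124 -0.1149]] mean holder coords [0.0312 0.0042]
wax top [[ 0.5109 -0.0807]
 [ 0.5047 -0.1073]] mean holder coords [0.0224 0.0043]
catches [[ 0.514  -0.0961]
 [ 0.4575 -0.0838]] [ 0.4857 -0.0899]
pad [ 0.4865 -0.0901]
lips [[ 0.5364 -0.0711]
 [ 0.5234 -0.1283]
 [ 0.4436 -0.1105]
 [ 0.4568 -0.0531]] [ 0.4901 -0.0908]
```

Call:
{"method": "jog_arm", "body": {
  "commands": [
    [0, 0.1, -0.2, -0.5, 0],
    [0, 0, 0, -0.6, 0],
    [0, 0, 0, -0.5, 0],
    [0, 0, 0, 0, 0],
    [0, 0, 0, 0, 0]
  ]
}}

```text
t: 15.47
tcp_pos: [0.4874, -0.0916, 0.0926]
tool_rot: [0.994, -0.109, -0.012, 0.015]
force: [-0.2, -0.1, -0.9]
finger_gap: 0.312
```

```bash
python3 -c "
from h import *
st()"
```

```text
t 15.47 tcp [ 0.4874 -0.0916  0.0926] yaw -1.7898 zaxis [-0.028  -0.0262 -0.9993] F [-0.2174 -0.0544 -0.8798] gap 0.312 q [-0.3915  0.6244  1.8673 -0.0565  0.6665  1.4433]
```

Call:
{"method": "jog_arm", "body": {
  "commands": [
    [0, 0, 0.25, 0, 0],
    [0, 0, 0.05, -0.3, 0],
    [0, 0, 0, -0.3, 0],
    [0, 0, 0, -0.2, 0],
    [0, 0, 0, 0, 0]
  ]
}}

```text
t: 15.88
tcp_pos: [0.4873, -0.0882, 0.0836]
tool_rot: [0.994, -0.109, -0.013, 0.015]
force: [-1.4, -0.2, 1.4]
finger_gap: 0.309
```

Call:
{"method": "jog_arm", "body": {
  "commands": [
    [0, 0, 0, -0.2, 0]
  ]
}}

```text
t: 15.97
tcp_pos: [0.4872, -0.0881, 0.082]
tool_rot: [0.994, -0.109, -0.013, 0.015]
force: [-2.2, 0.5, 8.8]
finger_gap: 0.307
```

Call:
{"method": "jog_arm", "body": {
  "commands": [
    [0, 0, 0, -0.2, 0],
    [0, 0, 0, -0.1, 0]
  ]
}}

```text
t: 16.13
tcp_pos: [0.487, -0.0883, 0.0804]
tool_rot: [0.994, -0.109, -0.013, 0.015]
force: [-1.7, 0.2, 9.1]
finger_gap: 0.31
```

Call:
{"method": "jog_arm", "body": {
  "commands": [
    [0, 0, 0, -0.2, 0],
    [0, 0, 0, -0.1, 0]
  ]
}}

```text
t: 16.3
tcp_pos: [0.4872, -0.089, 0.0796]
tool_rot: [0.994, -0.109, -0.012, 0.016]
force: [-1.4, 0.4, 5.1]
finger_gap: 0.311
```

Call:
{"method": "jog_arm", "body": {
  "commands": [
    [0, 0, 0, -0.3, 0],
    [0, 0, 0, -0.2, 0]
  ]
}}

```text
t: 16.47
tcp_pos: [0.4871, -0.0901, 0.0764]
tool_rot: [0.994, -0.109, -0.012, 0.017]
force: [-0.2, 0.2, 0.2]
finger_gap: 0.308
```

Call:
{"method": "jog_arm", "body": {
  "commands": [
    [0, 0, 0, -0.3, 0],
    [0, 0, 0, -0.2, 0]
  ]
}}

```text
t: 16.63
tcp_pos: [0.4869, -0.09, 0.0714]
tool_rot: [0.994, -0.109, -0.012, 0.017]
force: [-1.1, -0.2, 5.0]
finger_gap: 0.303
```

```bash
python3 -c "
from h import *
st()"
```

```text
t 16.63 tcp [ 0.4869 -0.09    0.0714] yaw -1.7884 zaxis [-0.0266 -0.0308 -0.9992] F [-1.0996 -0.1527  4.9604] gap 0.303 q [-0.3867  0.6642  1.8797 -0.0672  0.6117  1.4574]
```

Clicked in (force dropped at the expected height). To level out the tool's ~0.04 rad tilt, I'll release and press from the top of the wax with shut fingers.

Call:
{"method": "jog_arm", "body": {
  "commands": [
    [40, 0, 0, 0, 0],
    [45, 0, 0, 0, 0],
    [45, 0, 0, 0, 0],
    [45, 0, 0, 0, 0],
    [45, 0, 0, 0.5, 0],
    [45, 0, 0, 1, 0],
    [45, 0, 0, 1.5, 0],
    [45, 0, 0, 1.5, 0]
  ]
}}

```text
t: 17.3
tcp_pos: [0.4858, -0.0889, 0.1154]
tool_rot: [0.994, -0.109, -0.015, 0.015]
force: [0.7, 0.4, -0.2]
finger_gap: 0.45
```

Call:
{"method": "jog_arm", "body": {
  "commands": [
    [45, 0, 0, 1, 0],
    [0, 0, 0, 0, 0],
    [0, 0, 0, 0, 0],
    [0, 0, 0, 0, 0],
    [0, 0, 0, 0, 0],
    [0, 0, 0, 0, 0],
    [0, 0, 0, 0, 0]
  ]
}}

```text
t: 17.88
tcp_pos: [0.4873, -0.0893, 0.1303]
tool_rot: [0.994, -0.109, -0.011, 0.016]
force: [0.1, 0.2, 0.4]
finger_gap: 0.001
```

Run:
```python
from h import *
st()
p=snapshot('side'); q=snapshot('scene'); w,E=wrist()
for c in (p,q,w):
  for n in ['seat','cassette_blue','guard_middle','knob_grip']:
    print(n,[(np.round(r['centre'],4),round(r['score'],2)) for r in models.pinpoint(c,n)[:6] if r['centre'][1]<0])
wi=w['image'][60:380,160:480]
def crop(i,u,v,r,f): return cv2.resize(i[max(0,v-r):v+r,max(0,u-r):u+r],(f,f),interpolation=cv2.INTER_CUBIC)
a=tuple(int(k) for k in proj(p,[.485,-.093,.06])[0])
cv2.imwrite('pics/fin.png',np.hstack([crop(p['image'],*a,35,320),wi])[:,:,::-1])
```

```text
t 17.88 tcp [ 0.4873 -0.0893  0.1303] yaw -1.788 zaxis [-0.0255 -0.0302 -0.9992] F [0.0899 0.1816 0.4154] gap 0.001 q [-0.3856  0.5534  1.8494 -0.055   0.7519  1.4431]
seat [(array([ 0.4826, -0.093 ,  0.0313]), 0.81)]
cassette_blue [(array([ 0.4822, -0.092 ,  0.0315]), 0.71)]
guard_middle [(array([ 0.5707, -0.2096,  0.0594]), 0.88)]
knob_grip [(array([ 0.4616, -0.1966,  0.0862]), 0.73)]
seat [(array([ 0.488 , -0.0912,  0.0325]), 0.8), (array([ 0.4829, -0.0901,  0.0302]), 0.6)]
cassette_blue [(array([ 0.4855, -0.0884,  0.0291]), 0.6)]
guard_middle [(array([ 0.5685, -0.2035,  0.0627]), 0.71)]
knob_grip [(array([ 0.4608, -0.1981,  0.0823]), 0.58)]
seat []
cassette_blue [(array([ 0.4854, -0.088 ,  0.0269]), 0.91)]
guard_middle [(array([ 0.5709, -0.2079,  0.0614]), 0.9)]
knob_grip [(array([ 0.4598, -0.2025,  0.0852]), 0.61)]
```

View pics/fin.png

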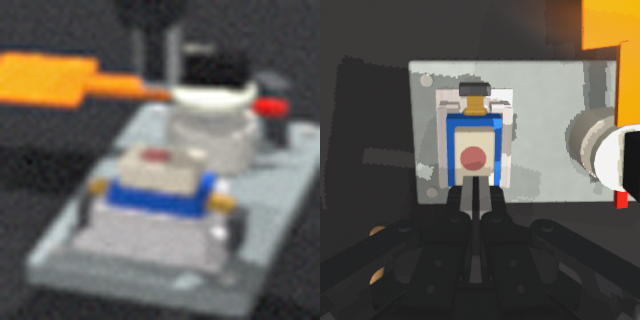

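Cassette seated level between both catches, guard open, knob up. Pressing down with shut fingers on the wax middle.

Call:
{"method": "jog_arm", "body": {
  "commands": [
    [0, -0.1, -0.05, -1, 0],
    [0, 0, 0.05, -1, 0],
    [0, 0, 0.05, -0.9, 0],
    [0, 0, 0, -0.5, 0],
    [0, 0, 0, 0, 0],
    [0, 0, 0, 0, 0]
  ]
}}

```text
t: 19.13
tcp_pos: [0.4874, -0.0891, 0.0957]
tool_rot: [0.994, -0.108, -0.009, 0.017]
force: [-0.6, 1.4, 0.7]
finger_gap: -0.001
```

Call:
{"method": "jog_arm", "body": {
  "commands": [
    [0, -0.1, -0.1, -0.3, 0],
    [0, 0, 0, -0.2, 0],
    [0, 0, 0, -0.2, 0]
  ]
}}

```text
t: 19.38
tcp_pos: [0.487, -0.0905, 0.089]
tool_rot: [0.994, -0.108, -0.008, 0.017]
force: [-0.7, -0.0, -0.4]
finger_gap: -0.003
```

Call:
{"method": "jog_arm", "body": {
  "commands": [
    [0, 0, 0, -0.2, 0],
    [0, 0, 0, -0.2, 0]
  ]
}}

```text
t: 19.55
tcp_pos: [0.4872, -0.0906, 0.0851]
tool_rot: [0.994, -0.108, -0.008, 0.017]
force: [-0.3, 1.1, 4.8]
finger_gap: 0.002
```

Call:
{"method": "jog_arm", "body": {
  "commands": [
    [0, 0, 0, -0.2, 0],
    [0, 0, 0, -0.1, 0]
  ]
}}

```text
t: 19.72
tcp_pos: [0.4873, -0.0905, 0.0828]
tool_rot: [0.994, -0.109, -0.008, 0.017]
force: [-1.6, -0.6, 8.2]
finger_gap: 0.004
```

Call:
{"method": "jog_arm", "body": {
  "commands": [
    [0, 0, 0, -0.05, 0],
    [0, 0, 0, -0.05, 0]
  ]
}}

```text
t: 19.88
tcp_pos: [0.4873, -0.0905, 0.0829]
tool_rot: [0.994, -0.108, -0.008, 0.017]
force: [-0.5, 0.3, 8.1]
finger_gap: -0.0
```

```bash
python3 -c "
from h import *
st()
for i in range(3): snapshot('side')
st()"
```

```text
t 19.88 tcp [ 0.4873 -0.0905  0.0829] yaw -1.7879 zaxis [-0.0188 -0.0331 -0.9993] F [-0.4581  0.2699  8.1215] gap -0.0 q [-0.3878  0.6406  1.8797 -0.0644  0.6272  1.4525]
t 20.03 tcp [ 0.4873 -0.0905  0.083 ] yaw -1.7878 zaxis [-0.0187 -0.0332 -0.9993] F [-2.0046  0.6419  7.269 ] gap 0.001 q [-0.3878  0.6404  1.8797 -0.0644  0.6272  1.4525]
```

Call:
{"method": "jog_arm", "body": {
  "commands": [
    [0, 0, 0, -0.15, 0],
    [0, 0, 0, -0.12, 0]
  ]
}}

```text
t: 20.2
tcp_pos: [0.4873, -0.0905, 0.082]
tool_rot: [0.994, -0.108, -0.007, 0.018]
force: [-1.5, 0.4, 10.3]
finger_gap: 0.0
```

Run:
```python
from h import *
st()
p=snapshot('side'); q=snapshot('scene'); w,E=wrist()
for c in (p,q,w):
  for n in ['cassette_blue','guard_middle','knob_grip']:
    print(n,[(np.round(r['centre'],4),round(r['score'],2)) for r in models.pinpoint(c,n)[:6] if r['centre'][1]<0])
  for n in ['cassette_green','cassette_pink']: print(n,[np.round(r['centre'],3) for r in models.pinpoint(c,n)[:1]])
a=tuple(int(k) for k in proj(p,[.485,-.093,.06])[0]); u,v=a
cv2.imwrite('pics/end.png',np.hstack([cv2.resize(p['image'][v-35:v+35,u-35:u+35],(320,320)),w['image'][60:380,160:480]])[:,:,::-1])
st()
```

```text
t 20.2 tcp [ 0.4873 -0.0905  0.082 ] yaw -1.7877 zaxis [-0.0178 -0.0338 -0.9993] F [-1.5424  0.4123 10.2561] gap 0.0 q [-0.3876  0.6423  1.8808 -0.0652  0.6233  1.4532]
cassette_blue [(array([ 0.4836, -0.0906,  0.0266]), 0.8)]
guard_middle [(array([ 0.5717, -0.2152,  0.0607]), 0.75)]
knob_grip [(array([ 0.4591, -0.1956,  0.0824]), 0.62)]
cassette_green [array([0.478, 0.35 , 0.018])]
cassette_pink [array([0.531, 0.169, 0.019])]
cassette_blue [(array([ 0.4822, -0.0885,  0.0267]), 0.63)]
guard_middle [(array([ 0.5697, -0.2033,  0.0649]), 0.82)]
knob_grip [(array([ 0.4601, -0.1967,  0.0832]), 0.87)]
cassette_green [array([0.479, 0.35 , 0.016])]
cassette_pink [array([0.532, 0.167, 0.02 ])]
cassette_blue [(array([ 0.486 , -0.0869,  0.0211]), 0.9), (array([ 0.4619, -0.2012,  0.0834]), 0.65)]
guard_middle [(array([ 0.5676, -0.2091,  0.0599]), 0.94), (array([ 0.4608, -0.203 ,  0.0851]), 0.73)]
knob_grip [(array([ 0.4615, -0.2004,  0.0859]), 0.66)]
cassette_green []
cassette_pink []
t 21.1 tcp [ 0.4873 -0.0905  0.0821] yaw -1.7876 zaxis [-0.0178 -0.0338 -0.9993] F [-1.5373  0.5585  8.63  ] gap -0.001 q [-0.3876  0.642   1.8808 -0.0652  0.6235  1.4532]
```

View pics/end.png

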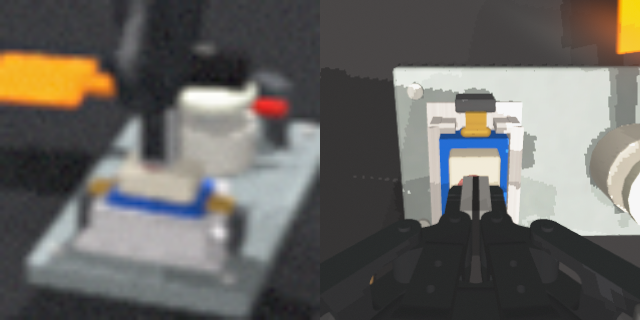

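Level, pressed between the catches, ~9 N holding steadily over 0.9 s. Handing in.

```bash
python3 -c "
from h import *
print(workorder.sign_off()); st()"
```

```text
the job is handed in; nothing more can be done
None
the job is handed in; nothing more can be done
```

I opened the guard, let the knob spring up, clicked the blue cassette into the holder wax up, and handed the job in while still pressing it down. The sign-off gives no verdict, so I don't know how it was judged.

**Guard and knob:** I pressed the knob down to its stop and turned it about 1.44 rad clockwise, where torque showed it had met the end stop. In the last pictures the guard points along the holder's +x and the knob is up.

**Cassette:** On the way in, the force rose to about 9 N at the catches and then fell to almost nothing, the expected click. By then the tool had drifted about 0.04 rad out of vertical, which would have tilted the cassette. So I let go briefly after the click, and the cassette sat level between both catches. I then shut the fingers and pressed on the middle of the wax.

**Last checks:**
- **Force:** it was 10.3 N when set and 8.6 N 0.9 s later, so it ended somewhat under the 10 N asked for.
- **Cassette height:** the cameras put the underside 3 to 9 mm below the seat point. They disagree by several mm, so I relied on force and tool height, which suggest the pad is about 5 mm down.
- **Position and tilt:** the cassette's sideways position is only known to a few mm from the images. I judged its tilt by eye.
- **Green and pink cassettes:** both are where they started, to within a few mm.
- **Time:** about 21 s of the 67 s allowed.

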